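Seat the lens of the plankton camera in its V-block and hold it down

ROBOT

A 6-joint arm with a two-finger parallel gripper is mounted at the origin on the work surface. World frame = base frame: x ahead of the robot, y to its left, z up, the work surface at z = 0. Lengths are in m, angles in rad, forces in N, time in s.
With the tool pointing down it reaches from about 0.25 to 0.725 m from the base axis. Payload 4 kg.
Tool frame: the origin (TCP) lies midway between the tips of the shut fingers; the grasp point (between the pads) lies bot.tcp_to_grasp behind it (bot.tcp_to_grasp is the distance from the TCP to the grasp point, in m); z points along the fingers, y is the line along which they close (so a half turn about z gives the same grasp; the last joint's range is limited). The gripper opens to 85 mm and grips with 20 to 120 N. Pads are 22 mm wide; open, the fingers measure 114 mm over their backs; the gripper's body (76 mm by 85 mm) begins 54 mm behind the grasp point. The pads swing forward as they close: fully open they stand 13 mm farther back than shut.
Start: joints at [1.166, 0.241, 0.005, 1.335, 0, 1.571], TCP at [0.197, 0.46, 0.231] pointing down, gripper open.
Joint ranges: [-2.72, 2.72], [-1.05, 1.87], [-1.09, 1.28], [-1.99, 2.15], [-1.42, 1.44], [-3.14, 3.14]. Speed limits (rad/s): [2.79, 2.79, 3.14, 3.14, 3.14, 3.14].

INTERFACE

Orientations are given as a unit quaternion [x, y, z, w].
In Python, from workcell import readout, camera, bot gives the robot as it stands. The module is installed in compiled form; this text tells all that it offers.
- The arm moves only by the tool jog_arm, never from a script. Its argument "motion" is a list of rows, each an object of numbers: "x", "y", "z": the shift along the tool's x, y, z in mm; "spin": the turn about the tool's z in degrees; "fingers": the closure, from -1 (fully open) to 1 (shut). A call has 1 to 8 rows; each row is the pose to reach, as a shift and turn from the pose commanded when the call began, along the tool's axes at that moment; what a row does not reach only later rows make up. A row lasts 1/8 s, in which the tool goes at most 62.5 mm and 10.7 degrees, less where a joint would pass 70% of its speed; a pose out of reach is approached as far as the arm can. A call with a gripper value outside its range is refused whole. The fingers move at their own pace and stop on an object; the grip force is fixed at half the most. Time passes only in rows, so rows that repeat a pose let the fingers close. It gives the time, the measured TCP pose, the force, the opening and the grip force at its end, in the units of the state.
- readout.get_obs(): the state, without advancing time (a new reading comes with each control period).
- camera(name): name is "scene" or "top"; returns a dict with "pixels" (420x560x3 uint8, red, green, blue), "K" (3x3 intrinsics, pixels), "rvec" (rotation vector, rad) and "tvec" (3), from world to camera coordinates, as OpenCV has them. Camera axes: x right, y down, z forward; pixel columns grow to the right and rows downward; lengths in m; the calibration is good to about 2 mm. A picture is of the moment at which its call begins. There is no depth.
- bot.job_done(): hands the job in; it is judged then, once.
The state is a dict: "clock": time; "joint_pos": joint angles; "joint_vel": joint speeds; "tau": joint torques, N m; "eef_pos": TCP position; "tool_rot": TCP orientation; "ft_force": force on the tool from outside, world axes, zero at the start; "ft_torque": the same for the moment, N m; "grip_width": finger opening in m; "grasp_force": force on a finger pad.
Only numpy, scipy, OpenCV 4.12 (cv2) and the standard library are available. Lean on these libraries where they do the work, as an engineer would, in place of code of your own. Each camera call takes 0.05 s, during which the arm holds its last target. There are 200 camera calls.

TASK

On the plankton-camera breadboard, push the blue V-block square and flush into the corner of the two steel locating bars, then lay the black lens gently in its V, threaded end towards the camera and centred lengthwise on the block. Press the lens straight down firmly (about 10 N) so that it bears on both white strips, and finish like that, still pressing, so that I can fit the clamp; the block must still be flush in its corner. Do not drop the lens or hit it hard into the block, and leave the clamp, the jar and the tube rack where they are.

Things in the scene. Friction and masses are not known exactly. Their poses are not given: they have to be found in the camera images.
- board: Fixed aluminium breadboard, 300 (x) by 360 (y) by 12.7 mm, with a grid of small holes; origin under its centre on the bench, z up. Two steel locating bars, 16 mm high and wide, stand on it and meet in a corner; a black camera stands 17 mm beyond the end bar's outer face (box 44 by 60 mm, port ring 6 mm proud, its top 70 mm above the breadboard), its port facing +y.
- corner (a point): Inner corner of the two bars, on the breadboard's top face; axes as the breadboard's. The long bar's inner face is the plane x = 0 (200 mm long to +y), the end bar's inner face the plane y = 0 (106 mm long to -x). The block belongs at x < 0, y > 0: flush, its origin is at x = -32, y = +47 mm.
- vblock: Loose blue V-block, about 0.4 kg, 64 (x) by 94 (y, along the V) by 42 mm high; origin at the centre of its underside. Starts on the breadboard clear of the bars, y within 26 degrees of the breadboard's y. Two end pieces, each 22 mm long in y, carry the V; the 50 mm between is cut away over the full width down to 18 mm above the underside, so fingers can straddle a lens there. Outer faces upright.
- strip_far: White strip lining the +x flank of the block's 90-degree V (a piece on each end piece), fixed to the block; origin and axes as the block's. A lens seated on both strips has its axis on the block's middle plane, 48.3 mm above the block's underside.
- strip_near: White plastic contact strip lining the V's -x flank, part of the block; same origin and axes as the block.
- lens: Loose black lens barrel, about 0.32 kg: a cylinder 40 mm in diameter, 112 mm long along its y; origin on the axis at mid-length. Beyond it at +y a glass-ended collar (46 mm diameter, 14 long), at -y a bright steel thread (30 mm diameter, 10 long). Starts in the foam rest, axis 42.3 mm above the bench, its y within 40 degrees of the breadboard's y.
- lens_rear (a point): Centre of the lens's threaded end face, on the axis, 66 mm to -y from the lens's origin. This end belongs towards the camera.
- lens_front (a point): Centre of the lens's glass end face, on the axis, 70 mm to +y from the lens's origin.
- rest: Fixed grey foam rest, 84 (its x) by 120 (its y) mm; base 12 mm thick, with two saddles 68 mm wide, 32 mm high and 20 mm thick centred at y = -40 and +40 mm; between them 60 mm is open down to the base, so that fingers can straddle the middle of the lens. Origin under its centre on the bench.
- clamp: Small loose aluminium clamp bridge with a black knob, 72 by 18 by 58 mm high, standing on its two feet; origin at the centre of its underside. To be left alone.
- jar: Loose white sample jar with a blue lid, 72 mm diameter, 66 mm high; origin at the centre of its underside. To be left alone.
- rack: Loose blue tube rack with capped tubes, 62 by 100 by 74 mm high; origin at the centre of its underside. To be left alone.
Not all that is in view belongs to the job. There is more than one size of the lens; the one meant has the size given above.

How it is judged:
By the outcome, as a careful person would: the job done as asked, in the order asked, and still so for the second after the job is handed in, while the arm keeps its last pose, push and grip.
It also fails if it takes over 72 s, if anything falls off the work surface, if the arm or the gripper's body presses on something with over 40 N, if the wrist force passes 120 N, or if a joint passes its speed limit or range.

## Working session

There is one attempt and no reset: what is moved stays moved. The work goes in short steps, Python scripts to look and compute and a tool call to move; the robot and the scene stay as the last step left them, time stands still between calls to the robot, and variables do not carry over. Pictures are saved under pics/ and viewed, at most 10 in all, crops included, and the job is handed in when it is done.

Besides the shell and the picture viewer there is one more tool, called after "Request:" in YAML: its name, and indented under it one key for each argument. jog_arm: Moves the arm, as the interface text tells. Its arguments: {"type":"object","properties":{"motion":{"type":"array"}},"required":["motion"]}

```bash
mkdir -p pics; python3 - <<'E'
from workcell import readout,camera,bot
import cv2,numpy as np
for n in("scene","top"):
    c=camera(n);cv2.imwrite(f"pics/{n}0.png",cv2.cvtColor(c["pixels"],cv2.COLOR_RGB2BGR))
    R=cv2.Rodrigues(np.array(c["rvec"]))[0];print(n,np.round(c["K"],1).tolist(),np.round(-R.T@np.ravel(c["tvec"]),3),np.round(R,2).tolist())
o=readout.get_obs();print(o["clock"],o["eef_pos"],o["tool_rot"],o["grip_width"],bot.tcp_to_grasp)
E
```

```text
scene [[380.6, 0.0, 271.2], [0.0, 380.6, 209.3], [0.0, 0.0, 1.0]] [ 1.156 -0.144  1.043] [[0.12, 0.99, -0.0], [0.84, -0.1, -0.53], [-0.53, 0.06, -0.85]]
top [[406.0, 0.0, 287.2], [0.0, 406.0, 210.4], [0.0, 0.0, 1.0]] [ 0.324 -0.078  1.264] [[-0.01, -1.0, 0.01], [-0.99, 0.01, -0.17], [0.17, -0.01, -0.99]]
0.1 [0.19668543 0.45908725 0.23051357] [ 2.01017265e-01  9.79587266e-01 -8.99266488e-04 -1.99018689e-04] 0.08538587469009215 0.0187
```

View pics/scene0.png

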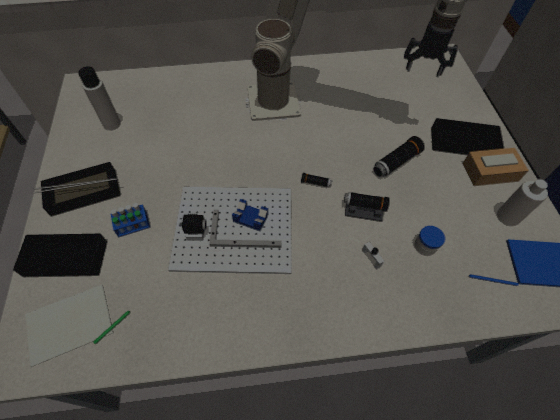

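View pics/top0.png

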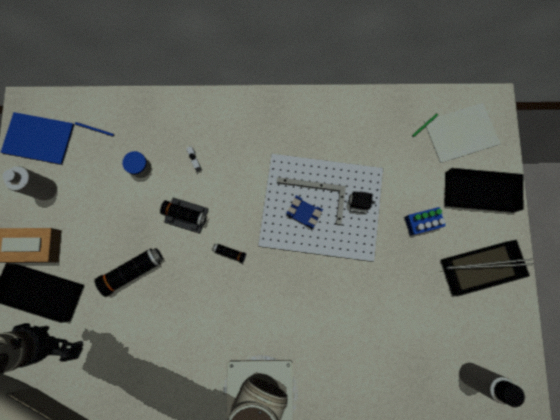

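Scene: V-block at (251,215), bars' corner near (214,243), camera at (193,225), and three black barrels at (366,203) in the foam rest, (400,156) large and loose, and (317,181) small and loose. The same barrels are in the top view at (184,213), (130,271) and (229,253). The one in the grey rest should be the 40 mm lens, so I'll confirm it in an enlarged crop.

```bash
python3 - <<'E'
import cv2,numpy as np
t=cv2.imread("pics/top0.png");s=cv2.imread("pics/scene0.png")
def c(i,x,y,w,h,k): return cv2.convertScaleAbs(cv2.resize(i[y:y+h,x:x+w],None,fx=k,fy=k,interpolation=cv2.INTER_CUBIC),alpha=1.6)
a=np.hstack([c(t,255,150,133,100,3),c(t,150,190,133,100,3)]);b=np.hstack([c(s,170,180,133,100,3),c(s,300,130,133,100,3)])
cv2.imwrite("pics/crop0.png",np.vstack([a,b]))
E
```

```text
(no output)
```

View pics/crop0.png

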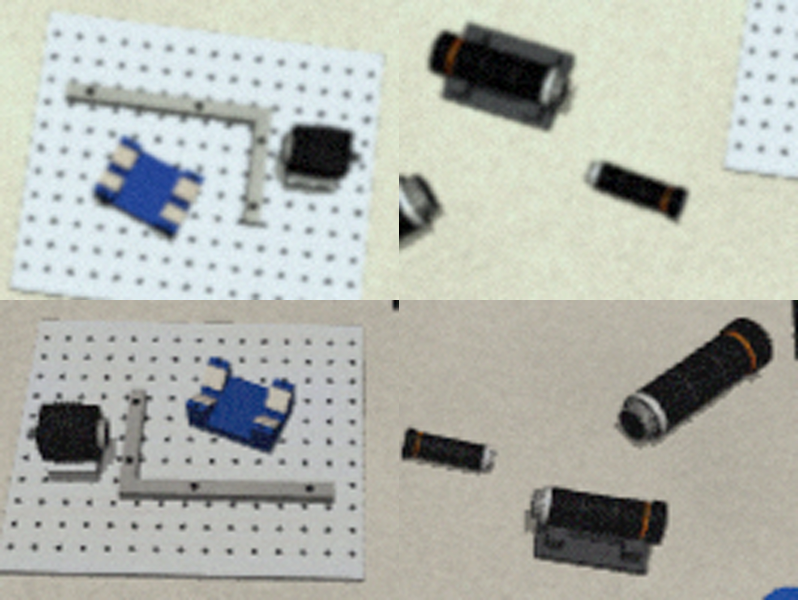

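The crop confirms it. The barrel in the rest at top (184,213) is about 45 px ≈ 136 mm long, which matches 112+14+10 mm. Its bright thread is to the right, on the camera side, and its orange-ringed collar is at the left (+y). The loose one at (130,271) is too big and the one at (229,253) too small. Next I'll measure the bars, block and lens.

```bash
cat > h.py <<'E'
import cv2,numpy as np
from workcell import readout,camera,bot
def ray(c,px,z):
    R=cv2.Rodrigues(np.array(c["rvec"]))[0];C=-R.T@np.ravel(c["tvec"])
    u=cv2.undistortPoints(np.array(px,float).reshape(-1,1,2),np.array(c["K"]),None).reshape(-1,2)
    d=np.c_[u,np.ones(len(u))]@R
    return C+d*((z-C[2])/d[:,2])[:,None]
def go(p,ang):
    """shift/spin in tool axes to put TCP at world p, closing line (tool y) at world angle ang deg"""
    o=readout.get_obs();q=np.array(o["tool_rot"]);x,y,z,w=q
    from scipy.spatial.transform import Rotation as Ro
    R=Ro.from_quat(q).as_matrix();s=R.T@(np.array(p)-o["eef_pos"])*1000
    a=np.degrees(np.arctan2(R[1,1],R[0,1]));d=(a-ang+90)%180-90
    print("shift",s.round(1),"spin",round(d,1),"now",np.round(o["eef_pos"],4),"yang",round(a,1),"t",round(o["clock"],2),"F",np.round(o["ft_force"],1),"w",round(o["grip_width"],4),"j6",round(o["joint_pos"][5],2))
E
python3 - <<'E'
from h import *
c=camera("top");im=c["pixels"];hsv=cv2.cvtColor(im,cv2.COLOR_RGB2HSV);H,S,V=cv2.split(hsv)
print("board",im[240,300],"bar",im[183,300],im[215,341],"strip",im[202,296],"bench",im[280,220],"barrel",im[213,184],"rest",im[224,170])
def comps(m,x0,y0,x1,y1,mn=8):
    k=np.zeros_like(m);k[y0:y1,x0:x1]=m[y0:y1,x0:x1]
    n,l,s,ce=cv2.connectedComponentsWithStats(k)
    return [(i,s[i].tolist(),ce[i].round(2).tolist()) for i in range(1,n) if s[i,4]>=mn],l
blue=((H>105)&(H<130)&(S>110)).astype(np.uint8)
r,l=comps(blue,255,150,388,250);print("blue",r)
warm=((V>110)&(im[...,0].astype(int)-im[...,2]>8)).astype(np.uint8)
print("strip",comps(warm,280,190,328,235,5)[0])
bars=((V<175)&(V>90)&(S<70)&(im[...,0].astype(int)-im[...,2]>-4)).astype(np.uint8)
print("bars",comps(bars,270,172,350,230,20)[0])
dark=(V<45).astype(np.uint8)
r,l=comps(dark,150,190,212,235,30);print("dark",r)
print(ray(c,[[300,183],[341,215],[338,191]],0.0287).round(4))
E
```

```text
board [139 147 151] bar [106 110 105] [116 121 115] strip [124 120 110] bench [135 138 125] barrel [5 8 7] rest [73 77 70]
blue [(2, [287, 196, 35, 32, 409], [303.41, 212.67])]
strip [(1, [293, 199, 6, 6, 25], [295.6, 201.56]), (2, [289, 208, 6, 4, 16], [291.31, 209.5]), (3, [314, 210, 7, 6, 26], [317.12, 212.77]), (4, [310, 219, 6, 5, 18], [312.56, 220.83])]
bars [(1, [277, 177, 69, 47, 453], [322.15, 191.79]), (6, [292, 198, 8, 8, 40], [295.6, 201.62]), (8, [288, 207, 7, 6, 28], [291.0, 209.5]), (9, [314, 210, 8, 8, 42], [317.38, 213.19]), (11, [310, 218, 7, 7, 28], [312.89, 220.93])]
dark [(1, [161, 200, 46, 31, 764], [182.28, 214.11])]
[[ 0.6261 -0.1274  0.0287]
 [ 0.5237 -0.2525  0.0287]
 [ 0.5996 -0.2455  0.0287]]
```

```bash
python3 - <<'E'
from h import *
c=camera("top");im=c["pixels"];H,S,V=cv2.split(cv2.cvtColor(im,cv2.COLOR_RGB2HSV));d=im[...,0].astype(int)-im[...,2]
# bars: bar arms
m=((V<175)&(V>90)&(S<70)&(d>-4)).astype(np.uint8);n,l,s,ce=cv2.connectedComponentsWithStats(m)
k=l==l[183,300]
ys,xs=np.nonzero(k);k2=(xs>275)&(xs<346)&(ys>175)&(ys<226);P=np.c_[xs,ys][k2]
def fit(p):
    w=ray(c,p,0.0255);f=cv2.fitLine(w[:,:2].astype(np.float32),cv2.DIST_HUBER,0,.01,.01).ravel();return f
A=fit(P[P[:,0]<332]);B=fit(P[P[:,1]>197])
angA=np.degrees(np.arctan2(A[1],A[0]))%180;angB=np.degrees(np.arctan2(B[1],B[0]))%180
print("long bar ang",angA,"end ang",angB, A,B)
ay=angA # board y axis angle
uy=np.array([np.cos(np.radians(ay)),np.sin(np.radians(ay))]);ux=np.array([uy[1],-uy[0]])
t=np.linalg.solve(np.c_[A[:2],-B[:2]],B[2:]-A[2:]);X=A[2:]+t[0]*A[:2]
corner=X-8e-3*ux+8e-3*uy;print("centre x-ing",X,"corner",corner,"ux",ux,"uy",uy)
T=corner-.032*ux+.047*uy;print("block target",T)
st=[(295.6,201.6),(291.2,209.5),(317.25,213.),(312.7,220.9)]
w=ray(c,st,.0127+.034);print("strips",w.round(4).tolist())
a=w[:2].mean(0);b=w[2:].mean(0);v=a-b;print("block c",(a+b)/2,"len",np.linalg.norm(v),"ang",np.degrees(np.arctan2(v[1],v[0])), "pairw",np.linalg.norm(w[0]-w[1]),np.linalg.norm(w[2]-w[3]))
for nm,(x0,y0,x1,y1) in (("top",(150,190,220,240)),("scene",(335,185,400,225))):
    c=camera(nm);im=c["pixels"];H,S,V=cv2.split(cv2.cvtColor(im,cv2.COLOR_RGB2HSV))
    M=np.zeros(V.shape,bool);M[y0:y1,x0:x1]=1
    o=M&(H<18)&(S>120)&(V>45);y,x=np.nonzero(o);print(nm,"orange",len(x),x.mean(),y.mean(),ray(c,[[x.mean(),y.mean()]],.055))
    dk=(M&(V<28)).astype(np.uint8);dk=cv2.morphologyEx(dk,cv2.MORPH_OPEN,np.ones((3,3)));y,x=np.nonzero(dk);r=cv2.minAreaRect(np.c_[x,y].astype(np.float32));print("dark",len(x),r)
    bp=cv2.boxPoints(r);w=ray(c,bp,.045);print(w.round(4).tolist(),w.mean(0))
    cv2.imwrite(f"pics/lens_{nm}.png",cv2.resize(np.hstack([im[y0:y1,x0:x1,::-1],cv2.cvtColor(dk[y0:y1,x0:x1]*255,cv2.COLOR_GRAY2BGR)]),None,fx=5,fy=5,interpolation=0))
E
```

```text
long bar ang 81.84613 end ang 172.5716 [ 0.14183189  0.98989075  0.628361   -0.14204332] [ 0.9916072  -0.12928732  0.5400792  -0.2503654 ]
centre x-ing [ 0.6115062  -0.25967818] corner [ 0.6047217 -0.2506244] ux [ 0.98989075 -0.14183201] uy [0.14183201 0.98989075]
block target [ 0.5797113 -0.1995609]
strips [[0.5634, -0.1124, 0.0467], [0.539, -0.0987, 0.0467], [0.5275, -0.1778, 0.0467], [0.5034, -0.1635, 0.0467]]
block c [ 0.53333225 -0.13812584  0.0467    ] len 0.07426983603424751 ang 61.23897227321699 pairw 0.027993471482508293 0.02809437950720819
top orange 16 167.625 206.5 [[0.54974276 0.27496299 0.055     ]]
dark 491 ((179.53933715820312, 211.83277893066406), (37.39067077636719, 16.948909759521484), 13.240520477294922)
[[0.5231, 0.3016, 0.045], [0.5741, 0.2921, 0.045], [0.5466, 0.1802, 0.045], [0.4959, 0.1905, 0.045]] [0.53493443 0.24108208 0.045     ]
scene orange 17 381.8235294117647 202.76470588235293 [[0.55303367 0.27138942 0.055     ]]
dark 432 ((368.88287353515625, 201.5731658935547), (37.93071746826172, 12.793378829956055), 8.615649223327637)
[[0.5428, 0.1722, 0.045], [0.4965, 0.1893, 0.045], [0.5323, 0.3016, 0.045], [0.5775, 0.2824, 0.045]] [0.53728779 0.23636701 0.045     ]
```

View pics/lens_top.png

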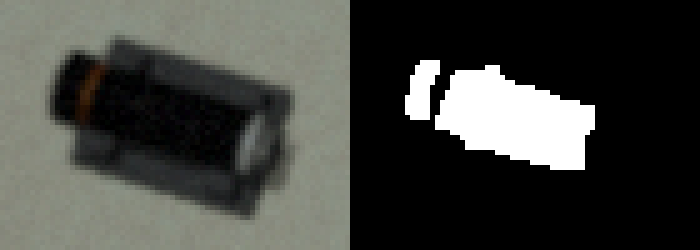

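The mask shows the barrel, with its collar at the upper left and thread at the lower right. The lens origin works out near (0.532, 0.230), with its y axis at about 75°. The block centre is at (0.533, -0.138) at 61°, and its strip pairs measure 74 mm apart against 72 expected. The corner is at (0.605, -0.2505), with the board's y axis at about 82°. I'll grip the block by its +y end piece, above bar height.

```bash
python3 -c "
from h import *
go((.5507,-.1066,.13),-28.8)"
```

```text
shift [-548.2 -380.8  101.3] spin -84.4 now [0.1968 0.4594 0.231 ] yang 66.8 t 0.3 F [0.6 0.2 0.1] w 0.0853 j6 1.57
```

Request:
jog_arm:
  motion:
    - {"x":-50,"y":-35,"z":0,"spin":9}
    - {"x":-100,"y":-70,"z":0,"spin":18}
    - {"x":-150,"y":-104,"z":0,"spin":27}
    - {"x":-200,"y":-139,"z":10,"spin":36}
    - {"x":-250,"y":-174,"z":20,"spin":45}
    - {"x":-300,"y":-209,"z":30,"spin":54}
    - {"x":-350,"y":-243,"z":40,"spin":63}
    - {"x":-400,"y":-278,"z":50,"spin":72}

```text
validation failed for argument at $.mo...
```

```bash
python3 -c "
from h import *
go((.5507,-.1066,.11),-28.8)"
```

```text
shift [-548.2 -380.8  121.3] spin -84.4 now [0.1968 0.4594 0.231 ] yang 66.8 t 0.3 F [0.6 0.2 0.1] w 0.0853 j6 1.57
```

Request:
jog_arm:
  motion:
    - {"x":-50,"y":-35,"z":0,"spin":9,"fingers":-1}
    - {"x":-100,"y":-70,"z":0,"spin":18,"fingers":-1}
    - {"x":-150,"y":-104,"z":0,"spin":27,"fingers":-1}
    - {"x":-200,"y":-139,"z":10,"spin":36,"fingers":-1}
    - {"x":-250,"y":-174,"z":20,"spin":45,"fingers":-1}
    - {"x":-300,"y":-209,"z":30,"spin":54,"fingers":-1}
    - {"x":-350,"y":-243,"z":40,"spin":63,"fingers":-1}
    - {"x":-400,"y":-278,"z":50,"spin":72,"fingers":-1}

```text
clock: 1.3
eef_pos: [0.4561, 0.0447, 0.1812]
tool_rot: [0.74, 0.672, 0.0, 0.0]
ft_force: [0.2, 1.3, 0.0]
grip_width: 0.0858
grasp_force: 0.0
```

```bash
python3 -c "
from h import *
go((.5507,-.1066,.11),-28.8)"
```

```text
shift [-141.6  108.6   71.3] spin 23.3 now [0.4561 0.0447 0.1812] yang -5.5 t 1.3 F [0.2 1.3 0. ] w 0.0858 j6 1.76
```

Request:
jog_arm:
  motion:
    - {"x":-47,"y":36,"z":20,"spin":8,"fingers":-1}
    - {"x":-94,"y":72,"z":45,"spin":16,"fingers":-1}
    - {"x":-142,"y":109,"z":70,"spin":23,"fingers":-1}
    - {"x":-142,"y":109,"z":71,"spin":23,"fingers":-1}
    - {"x":-142,"y":109,"z":71,"spin":23,"fingers":-1}

```text
clock: 1.92
eef_pos: [0.5502, -0.1048, 0.1097]
tool_rot: [0.858, 0.513, -0.001, -0.001]
ft_force: [-0.2, -1.4, -0.2]
grip_width: 0.0855
grasp_force: 0.0
```

```bash
python3 - <<'E'
from h import *
go((.5507,-.1066,.025),-28.8)
a=camera("scene")["pixels"][180:260,170:280,::-1]; b=camera("top")["pixels"][160:240,260:370,::-1]
cv2.imwrite("pics/c1.png",cv2.convertScaleAbs(cv2.resize(np.hstack([a,b]),None,fx=3.6,fy=3.6,interpolation=2),alpha=1.6))
E
```

```text
shift [-1.3  1.5 84.7] spin 0.6 now [ 0.5502 -0.1048  0.1097] yang -28.2 t 1.93 F [-0.2 -1.4 -0.2] w 0.0855 j6 1.87
```

View pics/c1.png

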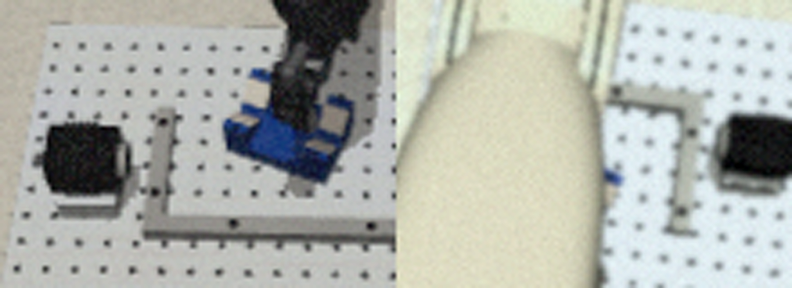

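Left (scene): the fingers hang above the block's +y end at (295,100) and block at (285,140). Right (top): the arm hides the block. I'll descend and grip.

Request:
jog_arm:
  motion:
    - {"x":-1,"y":1,"z":30,"spin":0.6,"fingers":-1}
    - {"x":-1,"y":1,"z":50,"spin":0.6,"fingers":-1}
    - {"x":-1,"y":1,"z":65,"spin":0.6,"fingers":-1}
    - {"x":-1,"y":1,"z":75,"spin":0.6,"fingers":-1}
    - {"x":-1,"y":1,"z":84,"spin":0.6,"fingers":-1}
    - {"x":-1,"y":1,"z":84,"spin":0.6,"fingers":-0.6}
    - {"x":-1,"y":1,"z":84,"spin":0.6,"fingers":-0.4}
    - {"x":-1,"y":1,"z":84,"spin":0.6,"fingers":0}

```text
clock: 3.02
eef_pos: [0.5517, -0.1061, 0.0267]
tool_rot: [0.861, 0.509, 0.0, 0.0]
ft_force: [0.7, 0.9, -0.1]
grip_width: 0.0631
grasp_force: 68.1
```

Request:
jog_arm:
  motion:
    - {"x":0,"y":0,"z":0,"spin":0,"fingers":0.5}
    - {"x":0,"y":0,"z":0,"spin":0,"fingers":0.5}
    - {"x":0,"y":0,"z":0,"spin":0,"fingers":0.5}
    - {"x":0,"y":0,"z":0,"spin":0,"fingers":0.5}

```text
clock: 3.52
eef_pos: [0.5517, -0.1061, 0.0267]
tool_rot: [0.861, 0.509, 0.0, 0.0]
ft_force: [1.4, 1.4, 3.5]
grip_width: 0.0629
grasp_force: 68.4
```

```bash
python3 - <<'E'
from h import *
go((.5811,-.1594,.025),-7.8)
E
```

```text
shift [-32.5  51.4   1.8] spin -21.0 now [ 0.5517 -0.1061  0.0267] yang -28.8 t 3.52 F [1.4 1.4 3.5] w 0.0629 j6 1.88
```

Request:
jog_arm:
  motion:
    - {"x":0,"y":0,"z":0,"spin":-7,"fingers":0.5}
    - {"x":0,"y":0,"z":0,"spin":-14,"fingers":0.5}
    - {"x":0,"y":0,"z":0,"spin":-21,"fingers":0.5}
    - {"x":-10,"y":15,"z":0,"spin":-21,"fingers":0.5}
    - {"x":-20,"y":30,"z":0,"spin":-21,"fingers":0.5}
    - {"x":-28,"y":43,"z":0,"spin":-21,"fingers":0.5}
    - {"x":-31,"y":49,"z":0,"spin":-21,"fingers":0.5}
    - {"x":-31,"y":49,"z":0,"spin":-21,"fingers":0.5}

```text
clock: 4.53
eef_pos: [0.579, -0.1568, 0.0267]
tool_rot: [0.754, 0.657, 0.0, -0.0]
ft_force: [-1.9, 1.0, 4.8]
grip_width: 0.0629
grasp_force: 68.6
```

```bash
python3 - <<'E'
from h import *
go((.5811,-.1594,.025),-7.8)
a=camera("scene")["pixels"][180:260,170:280,::-1]; b=camera("top")["pixels"][160:240,260:370,::-1]
cv2.imwrite("pics/c2.png",cv2.convertScaleAbs(cv2.resize(np.hstack([a,b]),None,fx=3.6,fy=3.6,interpolation=2),alpha=1.6))
E
```

```text
shift [-2.2  2.4  1.7] spin -0.0 now [ 0.579  -0.1568  0.0267] yang -7.8 t 4.53 F [-1.9  1.   4.8] w 0.0629 j6 1.44
```

View pics/c2.png

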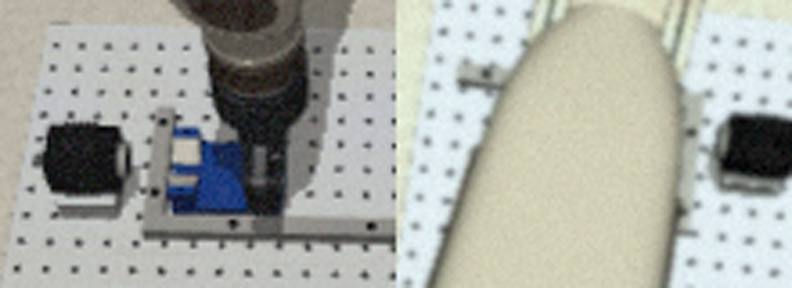

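The scene crop shows the block square to the bars, with small gaps to the end bar at (170,170) and the long bar at (240,215). I'll close the gaps in small steps, watching the force.

Request:
jog_arm:
  motion:
    - {"x":-2,"y":0,"z":0,"spin":0,"fingers":0.5}
    - {"x":-4,"y":0,"z":0,"spin":0,"fingers":0.5}
    - {"x":-4,"y":0,"z":0,"spin":0,"fingers":0.5}

```text
clock: 5.0
eef_pos: [0.579, -0.1598, 0.0267]
tool_rot: [0.753, 0.658, 0.001, -0.0]
ft_force: [-0.2, 4.6, 5.1]
grip_width: 0.0627
grasp_force: 68.7
```

Request:
jog_arm:
  motion:
    - {"x":-1,"y":1,"z":0,"spin":0,"fingers":0.5}
    - {"x":-1,"y":2,"z":0,"spin":0,"fingers":0.5}
    - {"x":-1,"y":2,"z":0,"spin":0,"fingers":0.5}

```text
clock: 5.38
eef_pos: [0.5794, -0.1606, 0.0268]
tool_rot: [0.753, 0.658, 0.0, -0.002]
ft_force: [-3.7, 4.8, 8.1]
grip_width: 0.0628
grasp_force: 69.1
```

Request:
jog_arm:
  motion:
    - {"x":-1,"y":1,"z":0,"spin":0,"fingers":0.5}
    - {"x":-1,"y":2,"z":0,"spin":0,"fingers":0.5}
    - {"x":-1,"y":2,"z":0,"spin":0,"fingers":0.5}

```text
clock: 5.75
eef_pos: [0.5807, -0.1622, 0.0268]
tool_rot: [0.753, 0.657, -0.0, -0.002]
ft_force: [-5.3, 4.9, 9.6]
grip_width: 0.0629
grasp_force: 69.3
```

Request:
jog_arm:
  motion:
    - {"x":-1,"y":1,"z":0,"spin":0,"fingers":0.5}
    - {"x":-2,"y":2,"z":0,"spin":0,"fingers":0.5}
    - {"x":-2,"y":2,"z":0,"spin":0,"fingers":0.5}

```text
clock: 6.12
eef_pos: [0.582, -0.1636, 0.0268]
tool_rot: [0.753, 0.658, -0.0, -0.003]
ft_force: [-6.7, 8.1, 10.7]
grip_width: 0.0626
grasp_force: 69.3
```

Request:
jog_arm:
  motion:
    - {"x":-1,"y":1,"z":0,"spin":0,"fingers":0.5}
    - {"x":-2,"y":2,"z":0,"spin":0,"fingers":0.5}
    - {"x":-2,"y":2,"z":0,"spin":0,"fingers":0.5}

```text
clock: 6.5
eef_pos: [0.5822, -0.1637, 0.0269]
tool_rot: [0.753, 0.658, 0.0, -0.005]
ft_force: [-9.6, 12.8, 15.5]
grip_width: 0.063
grasp_force: 69.9
```

Request:
jog_arm:
  motion:
    - {"x":-1,"y":1,"z":0,"spin":0,"fingers":0.5}
    - {"x":-1,"y":2,"z":0,"spin":0,"fingers":0.5}
    - {"x":-1,"y":2,"z":0,"spin":0,"fingers":0.5}

```text
clock: 6.88
eef_pos: [0.5824, -0.1637, 0.0269]
tool_rot: [0.753, 0.657, -0.0, -0.007]
ft_force: [-13.5, 17.3, 19.5]
grip_width: 0.0629
grasp_force: 70.3
```

Request:
jog_arm:
  motion:
    - {"x":0,"y":1,"z":0,"spin":0,"fingers":0.5}
    - {"x":0,"y":2,"z":0,"spin":0,"fingers":0.5}
    - {"x":0,"y":2,"z":0,"spin":0,"fingers":0.5}

```text
clock: 7.25
eef_pos: [0.5827, -0.1638, 0.027]
tool_rot: [0.754, 0.657, -0.001, -0.008]
ft_force: [-17.6, 17.9, 23.2]
grip_width: 0.0628
grasp_force: 70.7
```

Both axes now resist at 17 N, and the TCP matches the expected flush position to within 2 mm. I'll release and then seat the block with shut-finger pushes at the face centres.

Request:
jog_arm:
  motion:
    - {"x":0,"y":0,"z":0,"spin":0,"fingers":-0.6}
    - {"x":2,"y":-3,"z":0,"spin":0,"fingers":-1}
    - {"x":4,"y":-4,"z":0,"spin":0,"fingers":-1}
    - {"x":4,"y":-4,"z":-20,"spin":0,"fingers":-1}
    - {"x":4,"y":-4,"z":-50,"spin":0,"fingers":-1}
    - {"x":4,"y":-30,"z":-60,"spin":0,"fingers":0}
    - {"x":-10,"y":-50,"z":-60,"spin":0,"fingers":1}
    - {"x":-30,"y":-56,"z":-60,"spin":0,"fingers":1}

```text
clock: 8.25
eef_pos: [0.5294, -0.1919, 0.0864]
tool_rot: [0.753, 0.658, -0.0, 0.0]
ft_force: [0.1, 0.4, -0.2]
grip_width: 0.0322
grasp_force: 0.0
```

```bash
python3 - <<'E'
from h import *
go((.5218,-.1918,.018),-7.8)
c=camera("top");b=c["pixels"][160:240,260:370,::-1];a=camera("scene")["pixels"][180:260,170:280,::-1]
cv2.imwrite("pics/c3.png",cv2.convertScaleAbs(cv2.resize(np.hstack([a,b]),None,fx=3.6,fy=3.6,interpolation=2),alpha=1.6))
E
```

```text
shift [-0.9 -7.6 68.4] spin 0.0 now [ 0.5294 -0.1919  0.0864] yang -7.8 t 8.25 F [ 0.1  0.4 -0.2] w 0.0322 j6 1.36
```

View pics/c3.png

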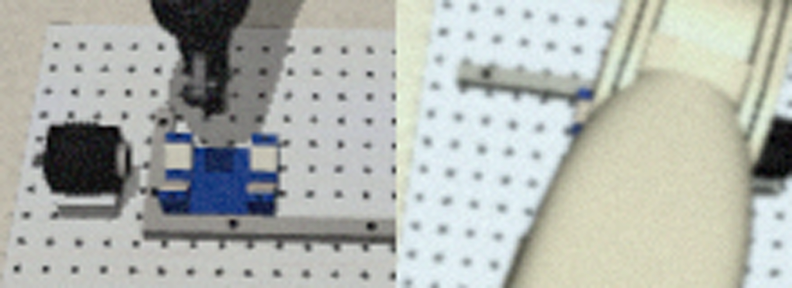

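The scene crop shows the block square in the corner with no gap visible. I'll seat it with a push on the -x face.

Request:
jog_arm:
  motion:
    - {"x":-1,"y":-10,"z":0,"spin":0,"fingers":1}
    - {"x":-1,"y":-10,"z":0,"spin":0,"fingers":1}
    - {"x":-1,"y":-10,"z":35,"spin":0,"fingers":1}
    - {"x":-1,"y":-10,"z":60,"spin":0,"fingers":1}
    - {"x":-1,"y":-10,"z":67,"spin":0,"fingers":1}
    - {"x":-1,"y":-4,"z":67,"spin":0,"fingers":1}
    - {"x":-1,"y":0,"z":67,"spin":0,"fingers":1}
    - {"x":-1,"y":2,"z":67,"spin":0,"fingers":1}

```text
clock: 9.35
eef_pos: [0.5334, -0.1932, 0.0205]
tool_rot: [0.753, 0.657, 0.001, 0.001]
ft_force: [-0.1, -0.3, 0.1]
grip_width: -0.0003
grasp_force: 0.0
```

Request:
jog_arm:
  motion:
    - {"x":0,"y":2,"z":0,"spin":0,"fingers":1}
    - {"x":0,"y":4,"z":0,"spin":0,"fingers":1}
    - {"x":0,"y":4,"z":0,"spin":0,"fingers":1}

```text
clock: 9.72
eef_pos: [0.5343, -0.1932, 0.0199]
tool_rot: [0.754, 0.657, -0.001, -0.001]
ft_force: [-5.5, 0.4, 6.7]
grip_width: 0.0003
grasp_force: 3.8
```

Request:
jog_arm:
  motion:
    - {"x":0,"y":2,"z":0,"spin":0,"fingers":1}
    - {"x":0,"y":5,"z":0,"spin":0,"fingers":1}
    - {"x":0,"y":7,"z":0,"spin":0,"fingers":1}
    - {"x":0,"y":7,"z":0,"spin":0,"fingers":1}

```text
clock: 10.22
eef_pos: [0.5348, -0.1933, 0.0197]
tool_rot: [0.754, 0.657, -0.005, -0.005]
ft_force: [-20.3, 2.2, 19.9]
grip_width: 0.0001
grasp_force: 13.0
```

```bash
python3 -c "
from h import *
go((.5865,-.1389,.018),-7.8)"
```

```text
shift [61.  43.8  1.1] spin -0.1 now [ 0.5348 -0.1933  0.0197] yang -7.9 t 10.22 F [-20.3   2.2  19.9] w 0.0001 j6 1.36
```

Request:
jog_arm:
  motion:
    - {"x":0,"y":-8,"z":0,"spin":0,"fingers":1}
    - {"x":10,"y":-18,"z":-5,"spin":0,"fingers":1}
    - {"x":40,"y":-18,"z":-5,"spin":0,"fingers":1}
    - {"x":72,"y":-10,"z":-5,"spin":0,"fingers":1}
    - {"x":72,"y":15,"z":-3,"spin":0,"fingers":1}
    - {"x":72,"y":36,"z":0,"spin":0,"fingers":1}
    - {"x":69,"y":36,"z":0,"spin":0,"fingers":1}
    - {"x":66,"y":36,"z":0,"spin":0,"fingers":1}

```text
clock: 11.22
eef_pos: [0.5865, -0.1334, 0.0191]
tool_rot: [0.753, 0.658, -0.0, -0.001]
ft_force: [-0.0, -0.5, -0.2]
grip_width: 0.0
grasp_force: 0.0
```

Request:
jog_arm:
  motion:
    - {"x":-4,"y":0,"z":0,"spin":0,"fingers":1}
    - {"x":-8,"y":0,"z":0,"spin":0,"fingers":1}
    - {"x":-11,"y":0,"z":0,"spin":0,"fingers":1}
    - {"x":-11,"y":0,"z":0,"spin":0,"fingers":1}

```text
clock: 11.72
eef_pos: [0.5857, -0.1419, 0.0195]
tool_rot: [0.753, 0.658, 0.002, -0.002]
ft_force: [0.8, 8.4, 1.9]
grip_width: -0.0002
grasp_force: 4.0
```

Request:
jog_arm:
  motion:
    - {"x":-2,"y":0,"z":0,"spin":0,"fingers":1}
    - {"x":-5,"y":0,"z":0,"spin":0,"fingers":1}
    - {"x":-5,"y":0,"z":0,"spin":0,"fingers":1}

```text
clock: 12.1
eef_pos: [0.5855, -0.1419, 0.0196]
tool_rot: [0.752, 0.659, 0.005, -0.005]
ft_force: [1.0, 19.6, 4.5]
grip_width: -0.0001
grasp_force: 9.8
```

```bash
python3 -c "
from h import *
go((.532,.230,.15),-15)"
```

```text
shift [ 363.7 -101.8 -124.8] spin 7.5 now [ 0.5855 -0.1419  0.0196] yang -7.5 t 12.1 F [ 1.  19.6  4.5] w -0.0001 j6 1.46
```

Request:
jog_arm:
  motion:
    - {"x":12,"y":0,"z":0,"spin":0,"fingers":1}
    - {"x":35,"y":0,"z":-40,"spin":0,"fingers":0}
    - {"x":85,"y":-20,"z":-80,"spin":2,"fingers":-1}
    - {"x":145,"y":-40,"z":-110,"spin":4,"fingers":-1}
    - {"x":205,"y":-60,"z":-122,"spin":6,"fingers":-1}
    - {"x":265,"y":-80,"z":-122,"spin":7,"fingers":-1}
    - {"x":325,"y":-95,"z":-122,"spin":7.5,"fingers":-1}
    - {"x":371,"y":-102,"z":-122,"spin":7.5,"fingers":-1}

```text
clock: 13.1
eef_pos: [0.5342, 0.2332, 0.1419]
tool_rot: [0.795, 0.607, 0.0, 0.001]
ft_force: [1.5, 0.3, -0.3]
grip_width: 0.0852
grasp_force: 0.0
```

```bash
python3 - <<'E'
from h import *
go((.532,.230,.020),-15)
a=camera("scene")["pixels"][160:240,310:420,::-1];b=camera("top")["pixels"][170:250,140:250,::-1]
cv2.imwrite("pics/c4.png",cv2.convertScaleAbs(cv2.resize(np.hstack([a,b]),None,fx=3.6,fy=3.6,interpolation=2),alpha=1.6))
E
```

```text
shift [ -3.6  -1.4 121.9] spin -0.3 now [0.5342 0.2332 0.1419] yang -15.3 t 13.1 F [ 1.5  0.3 -0.3] w 0.0852 j6 2.25
```

View pics/c4.png

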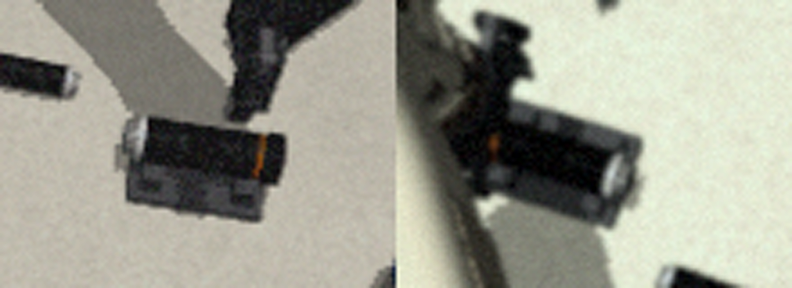

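Left (scene): fingers at (240,110) above the lens, which spans (122,140) to (285,160). Right (top): fingers near (490,130), though parallax shifts them. I'll project the predicted points into both images to check.

```bash
python3 - <<'E'
from h import *
o=readout.get_obs();p=np.array(o["eef_pos"]);uy=np.array([np.cos(np.radians(75)),np.sin(np.radians(75)),0]);cl=np.array([np.cos(np.radians(-15)),np.sin(np.radians(-15)),0])
L=np.array([.532,.230,.0423])
pts=np.array([p+[0,0,.013]+.05*cl,p+[0,0,.013]-.05*cl,L,L-.066*uy,L+.070*uy])
for n,ox,oy,cx in(("scene",310,160,0),("top",140,170,396)):
    c=camera(n);q=cv2.projectPoints(pts,np.array(c["rvec"]),np.array(c["tvec"]),np.array(c["K"]),None)[0].reshape(-1,2)
    print(n,((q-[ox,oy])*3.6+[cx,0]).round(0).tolist())
E
```

```text
scene [[241.0, 121.0], [240.0, 23.0], [202.0, 147.0], [127.0, 138.0], [283.0, 156.0]]
top [[526.0, 66.0], [487.0, 190.0], [552.0, 154.0], [627.0, 174.0], [473.0, 134.0]]
```

Predicted and observed ends agree within about 1 px in both views, so the lens pose holds. I'll descend and grip.

Request:
jog_arm:
  motion:
    - {"x":-3,"y":-1,"z":40,"spin":0,"fingers":-1}
    - {"x":-3,"y":-1,"z":75,"spin":0,"fingers":-1}
    - {"x":-3,"y":-1,"z":100,"spin":0,"fingers":-1}
    - {"x":-3,"y":-1,"z":114,"spin":0,"fingers":-1}
    - {"x":-3,"y":-1,"z":121,"spin":0,"fingers":-1}
    - {"x":-3,"y":-1,"z":121,"spin":0,"fingers":-0.5}
    - {"x":-3,"y":-1,"z":121,"spin":0,"fingers":-0.2}
    - {"x":-3,"y":-1,"z":121,"spin":0,"fingers":0}

```text
clock: 14.3
eef_pos: [0.5329, 0.2296, 0.0212]
tool_rot: [0.795, 0.607, 0.001, -0.0]
ft_force: [-0.5, 1.0, 0.7]
grip_width: 0.0428
grasp_force: 0.2
```

Request:
jog_arm:
  motion:
    - {"x":0,"y":0,"z":0,"spin":0,"fingers":0.2}
    - {"x":0,"y":0,"z":0,"spin":0,"fingers":0.5}
    - {"x":0,"y":0,"z":0,"spin":0,"fingers":0.5}
    - {"x":0,"y":0,"z":0,"spin":0,"fingers":0.5}

```text
clock: 14.8
eef_pos: [0.532, 0.2299, 0.0216]
tool_rot: [0.795, 0.607, 0.0, -0.001]
ft_force: [-3.5, 1.2, 5.1]
grip_width: 0.0388
grasp_force: 59.2
```

```bash
python3 -c "
from h import *
go((.578,-.1995,.12),-7.8)"
```

```text
shift [-401.9  157.6  -99.1] spin -7.5 now [0.532  0.2299 0.0216] yang -15.3 t 14.8 F [-3.5  1.2  5.1] w 0.0388 j6 2.24
```

Request:
jog_arm:
  motion:
    - {"x":0,"y":0,"z":-20,"spin":0,"fingers":0.5}
    - {"x":0,"y":0,"z":-50,"spin":0,"fingers":0.5}
    - {"x":-20,"y":8,"z":-80,"spin":0,"fingers":0.5}
    - {"x":-65,"y":26,"z":-100,"spin":-1,"fingers":0.5}
    - {"x":-120,"y":47,"z":-100,"spin":-2,"fingers":0.5}
    - {"x":-175,"y":69,"z":-100,"spin":-3,"fingers":0.5}
    - {"x":-230,"y":90,"z":-100,"spin":-4.5,"fingers":0.5}
    - {"x":-285,"y":112,"z":-100,"spin":-6,"fingers":0.5}

```text
clock: 15.8
eef_pos: [0.5653, -0.077, 0.1202]
tool_rot: [0.762, 0.648, -0.0, -0.0]
ft_force: [0.4, 0.4, -1.8]
grip_width: 0.0383
grasp_force: 60.3
```

Request:
jog_arm:
  motion:
    - {"x":-40,"y":14,"z":0,"spin":-0.7,"fingers":0.5}
    - {"x":-75,"y":26,"z":0,"spin":-1.2,"fingers":0.5}
    - {"x":-98,"y":32,"z":0,"spin":-1.5,"fingers":0.5}
    - {"x":-108,"y":35,"z":0,"spin":-1.5,"fingers":0.5}
    - {"x":-108,"y":35,"z":0,"spin":-1.5,"fingers":0.5}
    - {"x":-108,"y":35,"z":0,"spin":-1.5,"fingers":0.5}

```text
clock: 16.55
eef_pos: [0.5825, -0.1864, 0.1201]
tool_rot: [0.753, 0.658, -0.0, -0.0]
ft_force: [-0.1, -0.1, -2.8]
grip_width: 0.0388
grasp_force: 60.3
```

```bash
python3 - <<'E'
from h import *
go((.578,-.1995,.12),-7.8)
o=readout.get_obs();print(o["grasp_force"])
p=np.array(o["eef_pos"]);uy=np.array([np.cos(np.radians(82.2)),np.sin(np.radians(82.2)),0]);ux=np.array([uy[1],-uy[0],0])
L=p+[0,0,.0208]
c=camera("scene");pts=np.array([L-.066*uy,L+.07*uy,L-.056*uy,L+.056*uy])
q=cv2.projectPoints(pts,np.array(c["rvec"]),np.array(c["tvec"]),np.array(c["K"]),None)[0].reshape(-1,2)
print(((q-[160,130])*6).round(0).tolist())
im=c["pixels"][130:230,160:290,::-1];cv2.imwrite("pics/c5.png",cv2.convertScaleAbs(cv2.resize(im,None,fx=6,fy=6,interpolation=2),alpha=1.6))
E
```

```text
shift [-13.6  -2.7   0.1] spin 0.1 now [ 0.5825 -0.1864  0.1201] yang -7.7 t 16.55 F [-0.1 -0.1 -2.8] w 0.0388 j6 1.4
60.32509088516235
[[294.0, 486.0], [585.0, 490.0], [315.0, 487.0], [555.0, 489.0]]
```

View pics/c5.png

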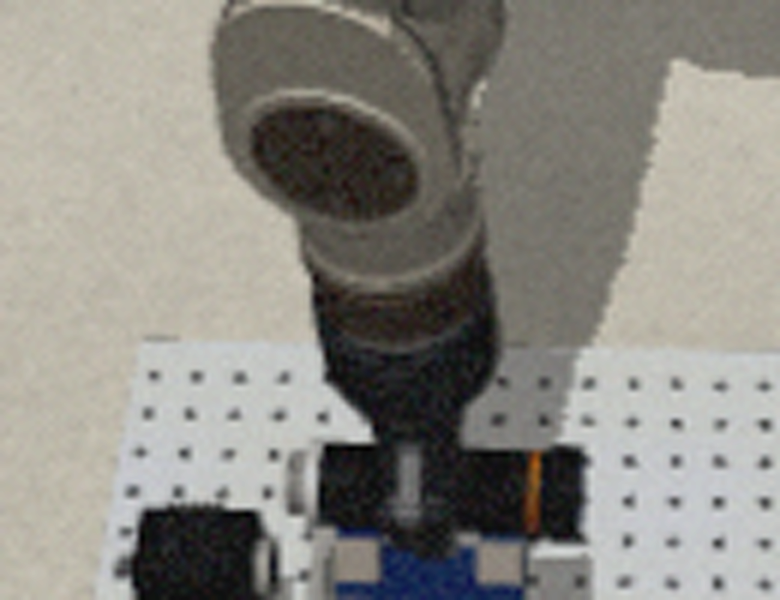

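The lens hangs level in the grip, thread end at (287,483) and collar end at (588,490). The prediction was 294 and 585, so it's gripped mid-length to about 1 mm, with the thread towards the camera. I'll lower it into the V.

Request:
jog_arm:
  motion:
    - {"x":-7,"y":-1,"z":0,"spin":0,"fingers":0.5}
    - {"x":-12.5,"y":-2,"z":10,"spin":0,"fingers":0.5}
    - {"x":-12.5,"y":-2,"z":30,"spin":0,"fingers":0.5}
    - {"x":-12.5,"y":-2,"z":50,"spin":0,"fingers":0.5}
    - {"x":-12.5,"y":-2,"z":63,"spin":0,"fingers":0.5}
    - {"x":-12.5,"y":-2,"z":70,"spin":0,"fingers":0.5}
    - {"x":-12.5,"y":-2,"z":72,"spin":0,"fingers":0.5}
    - {"x":-12.5,"y":-2,"z":72,"spin":0,"fingers":0.5}

```text
clock: 17.6
eef_pos: [0.5795, -0.1998, 0.0488]
tool_rot: [0.754, 0.657, 0.0, 0.0]
ft_force: [0.7, 1.0, -2.6]
grip_width: 0.0388
grasp_force: 60.3
```

Request:
jog_arm:
  motion:
    - {"x":0,"y":0,"z":1,"spin":0,"fingers":0.5}
    - {"x":0,"y":0,"z":2,"spin":0,"fingers":0.5}
    - {"x":0,"y":0,"z":3,"spin":0,"fingers":0.5}
    - {"x":0,"y":0,"z":3,"spin":0,"fingers":0.5}

```text
clock: 18.1
eef_pos: [0.579, -0.1996, 0.0452]
tool_rot: [0.754, 0.657, -0.0, -0.0]
ft_force: [0.4, 0.4, -2.3]
grip_width: 0.0384
grasp_force: 60.3
```

Request:
jog_arm:
  motion:
    - {"x":1,"y":0,"z":1,"spin":0,"fingers":0.5}
    - {"x":1,"y":0,"z":2,"spin":0,"fingers":0.5}
    - {"x":1,"y":0,"z":3,"spin":0,"fingers":0.5}
    - {"x":1,"y":0,"z":3,"spin":0,"fingers":0.5}

```text
clock: 18.6
eef_pos: [0.579, -0.1986, 0.0421]
tool_rot: [0.754, 0.657, -0.0, -0.0]
ft_force: [0.4, 0.2, -2.8]
grip_width: 0.0384
grasp_force: 60.3
```

Request:
jog_arm:
  motion:
    - {"x":0,"y":0,"z":0.7,"spin":0,"fingers":0.5}
    - {"x":0,"y":0,"z":1.5,"spin":0,"fingers":0.5}
    - {"x":0,"y":0,"z":1.5,"spin":0,"fingers":0.5}

```text
clock: 18.98
eef_pos: [0.5792, -0.1988, 0.0414]
tool_rot: [0.753, 0.657, 0.0, 0.0]
ft_force: [-2.6, 0.3, 2.6]
grip_width: 0.0385
grasp_force: 60.4
```

Request:
jog_arm:
  motion:
    - {"x":0,"y":-0.7,"z":0,"spin":0,"fingers":0.5}
    - {"x":0,"y":-1.2,"z":0.3,"spin":0,"fingers":0.5}
    - {"x":0,"y":-1.2,"z":0.3,"spin":0,"fingers":0.5}

```text
clock: 19.35
eef_pos: [0.5792, -0.1987, 0.0414]
tool_rot: [0.753, 0.658, 0.001, 0.001]
ft_force: [-0.2, -0.1, 5.0]
grip_width: 0.0383
grasp_force: 60.4
```

Request:
jog_arm:
  motion:
    - {"x":0,"y":-0.3,"z":0.5,"spin":0,"fingers":0.5}
    - {"x":0,"y":-0.3,"z":1,"spin":0,"fingers":0.5}
    - {"x":0,"y":-0.3,"z":1,"spin":0,"fingers":0.5}

```text
clock: 19.73
eef_pos: [0.5791, -0.1988, 0.0413]
tool_rot: [0.753, 0.658, 0.001, 0.001]
ft_force: [-0.8, -0.2, 9.9]
grip_width: 0.0387
grasp_force: 60.7
```

Request:
jog_arm:
  motion:
    - {"x":0,"y":0,"z":-1,"spin":0,"fingers":0.5}
    - {"x":0,"y":0,"z":-1,"spin":0,"fingers":0}
    - {"x":0,"y":0,"z":-1,"spin":0,"fingers":-0.3}
    - {"x":0,"y":0,"z":-1,"spin":0,"fingers":-0.7}
    - {"x":0,"y":0,"z":-1,"spin":0,"fingers":-1}
    - {"x":0,"y":0,"z":-1,"spin":0,"fingers":-1}

```text
clock: 20.48
eef_pos: [0.5775, -0.1984, 0.0403]
tool_rot: [0.754, 0.657, -0.0, -0.0]
ft_force: [-0.0, 0.0, -0.7]
grip_width: 0.0854
grasp_force: 0.0
```

Request:
jog_arm:
  motion:
    - {"x":0,"y":0,"z":-20,"spin":0,"fingers":-1}
    - {"x":0,"y":0,"z":-50,"spin":0,"fingers":-1}
    - {"x":0,"y":0,"z":-80,"spin":0,"fingers":-1}
    - {"x":0,"y":-60,"z":-110,"spin":0,"fingers":1}
    - {"x":0,"y":-120,"z":-120,"spin":0,"fingers":1}
    - {"x":0,"y":-180,"z":-120,"spin":0,"fingers":1}
    - {"x":0,"y":-180,"z":-120,"spin":0,"fingers":1}

```text
clock: 21.35
eef_pos: [0.3927, -0.172, 0.1593]
tool_rot: [0.754, 0.657, -0.002, -0.003]
ft_force: [0.1, -0.4, -0.5]
grip_width: 0.0126
grasp_force: 0.0
```

```bash
python3 - <<'E'
from h import *
go((.579,-.199,.10),-7.8)
a=camera("scene")["pixels"][180:260,170:280,::-1]; b=camera("top")["pixels"][160:240,270:380,::-1]
cv2.imwrite("pics/c6.png",cv2.convertScaleAbs(cv2.resize(np.vstack([a[:75],b[:75]]),None,fx=4,fy=4,interpolation=2),alpha=1.6))
E
```

```text
shift [ -1.3 188.6  58. ] spin -0.1 now [ 0.3927 -0.172   0.1593] yang -7.9 t 21.35 F [ 0.1 -0.4 -0.5] w 0.0126 j6 1.3
```

View pics/c6.png

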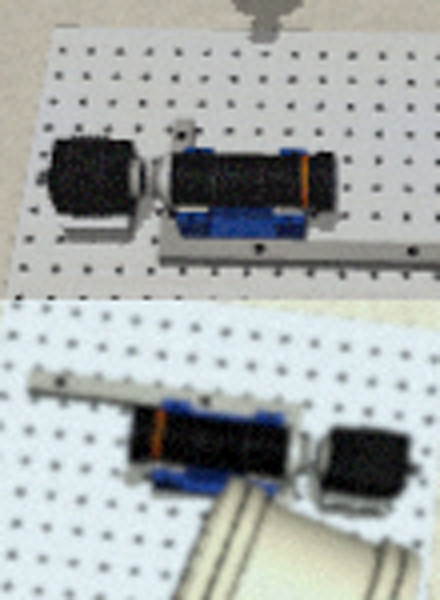

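The lens lies in the V, thread end at (150,180) towards the camera and collar at (338,180). The block appears flush. I'll check the lengthwise centring numerically.

```bash
python3 - <<'E'
from h import *
uy=np.array([np.cos(np.radians(82.2)),np.sin(np.radians(82.2)),0]);ux=np.array([uy[1],-uy[0],0]);C0=np.array([.5792,-.1990,0])
for n,box in(("scene",(205,205,262,242)),("top",(295,178,350,215))):
    c=camera(n);im=c["pixels"];H,S,V=cv2.split(cv2.cvtColor(im,cv2.COLOR_RGB2HSV));g=V.astype(np.float32)
    M=np.zeros(V.shape,bool);M[box[1]:box[3],box[0]:box[2]]=1
    y,x=np.nonzero(M&(H>105)&(H<130)&(S>110));w=(ray(c,np.c_[x,y],.0547)-C0)
    a=w@uy*1000;b=w@ux*1000
    for lo,hi,nm in((20,60,"+x blue"),(-60,-20,"-x blue")):
        k=(b>lo)&(b<hi)
        if k.sum()>5: print(n,nm,"along",a[k].min().round(1),a[k].max().round(1),"across",b[k].min().round(1),b[k].max().round(1),k.sum())
    # profile along axis: project axis points (top-of-barrel-ish silhouettes at axis height)
    s=np.arange(-84,90,3);prof=[]
    for off in(-6,0,6):
        P=C0+[0,0,.061]+np.outer(s/1000,uy)+off/1000*ux
        q=cv2.projectPoints(P,np.array(c["rvec"]),np.array(c["tvec"]),np.array(c["K"]),None)[0].reshape(-1,2).astype(np.float32)
        prof.append(cv2.remap(g,q[:,0],q[:,1],cv2.INTER_LINEAR).ravel())
    pr=np.mean(prof,0);print(n,[(int(i),int(v)) for i,v in zip(s,pr) if abs(i)>42])
E
```

```text
scene +x blue along -50.9 44.6 across 20.0 40.7 189
scene -x blue along -47.2 41.0 across -32.4 -27.7 19
scene [(-84, 66), (-81, 82), (-78, 50), (-75, 36), (-72, 68), (-69, 75), (-66, 73), (-63, 92), (-60, 107), (-57, 83), (-54, 38), (-51, 18), (-48, 19), (-45, 15), (45, 74), (48, 37), (51, 16), (54, 19), (57, 18), (60, 18), (63, 21), (66, 36), (69, 75), (72, 110), (75, 102), (78, 104), (81, 118), (84, 121), (87, 122)]
top +x blue along -46.4 43.3 across 20.2 29.2 57
top -x blue along -45.9 45.8 across -38.4 -20.4 85
top [(-84, 45), (-81, 74), (-78, 71), (-75, 68), (-72, 88), (-69, 93), (-66, 84), (-63, 93), (-60, 116), (-57, 116), (-54, 80), (-51, 33), (-48, 10), (-45, 9), (45, 49), (48, 49), (51, 29), (54, 12), (57, 8), (60, 9), (63, 16), (66, 50), (69, 98), (72, 128), (75, 139), (78, 144), (81, 149), (84, 150), (87, 149)]
```

Both the collar end (about 68 mm from my assumed block centre) and the block's own extent sit about 1–2 mm to -y of it. The lens is therefore centred on the block to about 1 mm. Now I'll press from above with shut fingers.

Request:
jog_arm:
  motion:
    - {"x":0,"y":50,"z":0,"spin":0,"fingers":1}
    - {"x":0,"y":100,"z":10,"spin":0,"fingers":1}
    - {"x":0,"y":150,"z":30,"spin":0,"fingers":1}
    - {"x":0,"y":180,"z":45,"spin":0,"fingers":1}
    - {"x":0,"y":182,"z":52,"spin":0,"fingers":1}
    - {"x":0,"y":182,"z":52,"spin":0,"fingers":1}
    - {"x":0,"y":182,"z":52,"spin":0,"fingers":1}

```text
clock: 22.42
eef_pos: [0.5793, -0.1988, 0.1092]
tool_rot: [0.754, 0.657, 0.0, 0.0]
ft_force: [-0.6, 1.1, 0.0]
grip_width: 0.0001
grasp_force: 0.0
```

```bash
python3 -c "
from h import *
go((.579,-.2,.081),-7.8)"
```

```text
shift [-1.2 -0.1 28.2] spin -0.0 now [ 0.5793 -0.1988  0.1092] yang -7.8 t 22.43 F [-0.6  1.1  0. ] w 0.0001 j6 1.38
```

Request:
jog_arm:
  motion:
    - {"x":-1,"y":0,"z":10,"spin":0,"fingers":1}
    - {"x":-1,"y":0,"z":18,"spin":0,"fingers":1}
    - {"x":-1,"y":0,"z":23,"spin":0,"fingers":1}
    - {"x":-1,"y":0,"z":25,"spin":0,"fingers":1}
    - {"x":-1,"y":0,"z":26,"spin":0,"fingers":1}
    - {"x":-1,"y":0,"z":26,"spin":0,"fingers":1}

```text
clock: 23.18
eef_pos: [0.5797, -0.1997, 0.0826]
tool_rot: [0.754, 0.657, 0.0, 0.0]
ft_force: [-0.1, 0.0, 0.6]
grip_width: -0.0002
grasp_force: 0.0
```

Request:
jog_arm:
  motion:
    - {"x":0,"y":0,"z":0.7,"spin":0,"fingers":1}
    - {"x":0,"y":0,"z":1.4,"spin":0,"fingers":1}
    - {"x":0,"y":0,"z":2,"spin":0,"fingers":1}
    - {"x":0,"y":0,"z":2,"spin":0,"fingers":1}

```text
clock: 23.68
eef_pos: [0.5797, -0.1998, 0.081]
tool_rot: [0.754, 0.657, 0.0, 0.0]
ft_force: [-1.6, 0.5, 3.4]
grip_width: -0.0003
grasp_force: 1.7
```

Contact is at z = 0.081, exactly the seated height. Next I'll increase the press to about 10 N.

Request:
jog_arm:
  motion:
    - {"x":0,"y":0,"z":0.6,"spin":0,"fingers":1}
    - {"x":0,"y":0,"z":1.2,"spin":0,"fingers":1}
    - {"x":0,"y":0,"z":1.2,"spin":0,"fingers":1}
    - {"x":0,"y":0,"z":1.2,"spin":0,"fingers":1}

```text
clock: 24.18
eef_pos: [0.5797, -0.1998, 0.0809]
tool_rot: [0.754, 0.657, 0.0, 0.001]
ft_force: [-3.4, 0.5, 8.4]
grip_width: -0.0002
grasp_force: 4.4
```

Request:
jog_arm:
  motion:
    - {"x":0,"y":-0.5,"z":0.2,"spin":0,"fingers":1}
    - {"x":0,"y":-1,"z":0.4,"spin":0,"fingers":1}
    - {"x":0,"y":-1,"z":0.4,"spin":0,"fingers":1}
    - {"x":0,"y":-1,"z":0.4,"spin":0,"fingers":1}

```text
clock: 24.68
eef_pos: [0.5797, -0.1998, 0.0809]
tool_rot: [0.753, 0.657, 0.001, 0.001]
ft_force: [-1.8, 0.7, 8.6]
grip_width: 0.0004
grasp_force: 4.5
```

```bash
python3 - <<'E'
from h import *
go((.579,-.2,.081),-7.8)
uy=np.array([np.cos(np.radians(82.2)),np.sin(np.radians(82.2)),0]);ux=np.array([uy[1],-uy[0],0]);C0=np.array([.5792,-.1990,0])
c=camera("scene");im=c["pixels"];H,S,V=cv2.split(cv2.cvtColor(im,cv2.COLOR_RGB2HSV))
M=np.zeros(V.shape,bool);M[205:242,205:262]=1
y,x=np.nonzero(M&(H>105)&(H<130)&(S>110));w=ray(c,np.c_[x,y],.0547)-C0
b=w@ux*1000;a=w@uy*1000;k=b>20;print(a[k].min(),a[k].max(),b.max(),k.sum())
E
```

```text
shift [-0.3 -0.6 -0.1] spin 0.0 now [ 0.5797 -0.1998  0.0809] yang -7.8 t 24.68 F [-1.8  0.7  8.6] w 0.0004 j6 1.37
-50.8852498738629 44.626880410617176 43.251374575555964 192
```

The block hasn't moved (blue extents still -50.9 to 44.6). One last trim to 10 N.

Request:
jog_arm:
  motion:
    - {"x":0,"y":-0.2,"z":0.3,"spin":0,"fingers":1}
    - {"x":0,"y":-0.4,"z":0.4,"spin":0,"fingers":1}
    - {"x":0,"y":-0.4,"z":0.4,"spin":0,"fingers":1}
    - {"x":0,"y":-0.4,"z":0.4,"spin":0,"fingers":1}

```text
clock: 25.22
eef_pos: [0.5797, -0.1998, 0.0809]
tool_rot: [0.753, 0.657, 0.001, 0.002]
ft_force: [-0.9, 1.8, 11.6]
grip_width: -0.0002
grasp_force: 5.0
```

```bash
python3 -c "
from h import *
o=readout.get_obs();print(o['ft_force']);print(bot.job_done())"
```

```text
[-0.9042803   1.82086082 11.62984369]
the job is handed in; nothing more can be done
None
```

Job handed in at about 25 s: the block is flush in its corner, and the lens is seated in the V, thread towards the camera and centred to about 1 mm. The arm is still pressing straight down at about 11 N, and I never touched the clamp, jar or tube rack.

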